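# Slide the vial tray under the reader bridge and start the reading

### The job

Push the low vial tray along the bench, between the guide rails and under the reader's low bridge, until it sits fully home against the end stop; keep it flat on the bench all the way, never lifted, tipped or knocked against the underside of the bridge. Then press the round key beside the rails fully down to start the reading, let it come up again and leave the tray home. Leave the bottle, the beaker and the jar alone.

Things in the scene. Friction and masses are not known exactly. Their poses are not given: they have to be found in the camera images.
- tray: Loose flat aluminium vial tray, 90 (x) by 92 (y) by 14 mm high, with a fixed 4 x 4 block of amber vials (21 mm pitch) whose steel caps reach 26 mm above its underside; 0.2 to 0.45 kg. Origin: centre of its underside; +x is the end that goes in first. It starts flat on the bench on the robot's side of the station, up to 35 mm off the rails' centre line and 0.2 rad askew.
- tray_front (a point): Middle of the tray's leading (+x) face, at its lower edge, 45 mm ahead of the tray's origin.
- station: Fixed reading station. Origin on the bench, on the rails' centre line below the middle of the bridge; +x is the way in (away from the robot, within 0.25 rad), +y left. No floor: the tray slides on the bench. Two slippery rails 18 mm high, inner faces at y = +-49 mm, x = -20 to 57 mm, flaring from x = -20 to -45 mm (to y about +-64 mm). Behind, a white box 44 mm high, x = 57 to 132 mm.
- bridge: The white bridge bar, fixed to the station, with the station's origin and axes: 40 mm deep (x = -20 to 20 mm), 126 mm wide, underside 31 mm and top 46 mm above the bench, on two posts outside y = +-49 mm. The vial caps pass 5 mm below it.
- key_top (a point): Centre of the upper face of the round grey start key, 26 mm across, 32 mm above the bench, in a black housing on a 10 mm high white pod right of the rails (key at x = -32, y = -90 mm in the station's frame). Press it straight down.
- key (a joint): Travel of the start key in m: 0 up, 0.006 fully down; springs back, about 4 N when fully down.
- solvent: Bystander: amber bottle, 60 mm across, 120 mm high, loose; origin at the centre of its underside.
- beaker: Bystander: white open beaker, 60 mm across, 70 mm high, loose; origin at the centre of its underside.
- jar: Bystander: white jar, 52 mm across, 60 mm high, loose; origin at the centre of its underside.
- stop (a point): Foot of the end stop's face, on the rails' centre line, 45 mm along +x from the station's origin; the stop is a steel bar across the rails, 18 mm high. With the tray home its front face meets this face, its origin lies at the station's origin and its rear face 25 mm in front of the bridge.
Things that resemble listed ones, but are neither listed nor needed, are in the scene too. What is meant by the tray is not purple or turquoise, and is the smaller of those in its own colour.

How it is judged:
By the outcome, as a careful person would: the job done as asked, in the order asked, and still so for the second after the job is handed in, with the robot touching nothing.
It also fails if it takes over 59 s, if anything falls off the work surface, if the arm or the gripper's body presses on something with over 40 N, if the wrist force passes 120 N, or if a joint passes its speed limit or range.

### The arm

A 6-joint arm with a two-finger parallel gripper is mounted at the origin on the work surface. World frame = base frame: x ahead of the robot, y to its left, z up, the work surface at z = 0. Lengths are in m, angles in rad, forces in N, time in s.
With the tool pointing down it reaches from about 0.325 to 1 m from the base axis. Payload 5.1 kg.
Tool frame: the origin (TCP) lies at the very end of the fingers, on their centre line; the grasp point (between the pads) lies manip.grip_depth behind it (manip.grip_depth is the distance from the TCP to the grasp point, in m); y points along the fingers, x is the direction in which the jaws open and shut, and the axes are right-handed (so a half turn about y gives the same grasp; the last joint's range is limited). The gripper opens to 85 mm and grips with 20 to 120 N. Pads are 22 mm wide; open, the fingers measure 114 mm over their backs; the gripper's body (76 mm by 85 mm) begins 54 mm behind the grasp point. The pads swing forward as they close: fully open they stand 13 mm farther back than shut.
Start: joints at [-1.41, 0.124, 1.65, -0, 1.367, -0.083], TCP at [0.157, -0.631, 0.231] pointing down, gripper open.
Joint ranges: [-2.61, 2.61], [-1.02, 2.33], [0.03, 2.71], [-1.35, 4.49], [0.32, 2.68], [-2.91, 2.91]. Speed limits (rad/s): [2.57, 2.57, 3.14, 3.14, 3.14, 3.14].

### API

Orientations are given as a unit quaternion [w, x, y, z].
In Python, from cell import manip, cams, finish_job gives the robot as it stands.
- The arm moves only by the tool carry_out, never from a script. Its argument "increments" is a list of rows, each a list of 7 numbers: the shift along the world's x, y, z in mm, then the turn, a rotation vector about the world's x, y, z in degrees, then the closure, from -1 (fully open) to 1 (shut). A call has 1 to 20 rows; each row shifts and turns the pose as measured when the row begins; what a row does not reach is not made up. A row lasts 1/10 s, in which the tool goes at most 50 mm and 8.59 degrees, less where a joint would pass 70% of its speed; a pose out of reach is approached as far as the arm can. A call is refused whole if a number of a shift passes 50 or a number of a turn 8.59, either way. A call with a gripper value outside its range is refused whole. The fingers move at their own pace and stop on an object; "newtons" is the grip in N (left out, the last holds). Time passes only in rows, so rows that do not move let the fingers close. It gives the time, the measured TCP pose, the force and the opening at its end, in the units of the state.
- manip.get_obs(): the state, without advancing time (a new reading comes with each control period).
- cams.grab_frame(name): name is "scene" or "top" or "wrist"; returns a dict with "pixels" (384x512x3 uint8, blue, green, red), "z_map" (384x512 float32, m along the optical axis (not along the pixel's ray), 0 where there is no reading), "fov_y" (degrees; the focal length in pixels is half the picture's height over the tangent of half this angle, whatever the lens; pixels are square), "cx", "cy" (the principal point, pixels), "view" (4x4, takes a point from world to camera coordinates). Camera axes: x right, y down, z forward; pixel columns grow to the right and rows downward; lengths in m; the calibration is good to about 2 mm. A picture is of the moment at which its call begins.
- finish_job(): hands the job in, once; it reports no verdict.
Trained networks look in a picture, given as the dict that the camera call returned (one of the last four; its "shot" number tells which), for a name from the list of things; names that differ only in an ending like _2 or _b are one class to them, and where a whole thing is asked for, a point or a joint stands for the part that bears it (a point fixed in the world has none). Each returns a list of dicts, best first, with "p" (0 to 1); they miss things now and then, are a little off and sometimes report something else, mostly with a low value. They report only what shows in the picture. A call takes as long as a camera call. They do not tell look-alikes from the thing itself.
- cams.trace(target, picture): "region" (384x512 bool, what is visible of it).
- cams.spot_point(target, picture): "xyz" ([x, y, z] in m, in the coordinates of the camera as it stood for that picture, good to about 4 mm: a listed point, or the origin of a listed thing).
The state is a dict: "time": time; "joint_pos": joint angles; "qd": joint speeds; "tau": joint torques, N m; "position": TCP position; "orientation": TCP orientation; "contact_force": force on the tool from outside, world axes, zero at the start; "moment": the same for the moment, N m; "gripper_width": opening from 0.0 (shut) to 1.0 (fully open).
Only numpy, scipy, OpenCV 4.12 (cv2) and the standard library are available. Lean on these libraries where they do the work, as an engineer would, in place of code of your own. Each camera call takes 0.05 s, during which the arm holds its last target.

## Working session

There is one attempt and no reset: what is moved stays moved. The work goes in short steps, Python scripts to look and compute and a tool call to move; the robot and the scene stay as the last step left them, time stands still between calls to the robot, and variables do not carry over. Pictures are saved under pics/ and viewed, and the job is handed in when it is done.

Besides the shell and the picture viewer there is one more tool, called after "Request:" by a JSON object that holds its "name" and its "arguments", one argument or row to a line. carry_out: Moves the arm, as the interface text tells. Its arguments: {"type":"object","properties":{"increments":{"type":"array"},"newtons":{"type":"number"}},"required":["increments"]}

```bash
mkdir -p pics; ls
cat > h.py <<'E'
import numpy as np, cv2
from cell import manip, cams, finish_job
def f(p): return p["pixels"].shape[0]/2/np.tan(np.radians(p["fov_y"])/2)
def c2w(p,X):
    V=np.array(p["view"]); X=np.atleast_2d(X); return (X-V[:3,3])@V[:3,:3]
def cloud(p):
    z=p["z_map"]; h,w=z.shape; u,v=np.meshgrid(np.arange(w),np.arange(h)); F=f(p)
    X=np.stack([(u-p["cx"])*z/F,(v-p["cy"])*z/F,z],-1)
    return c2w(p,X.reshape(-1,3)).reshape(h,w,3)
def w2p(p,X):
    V=np.array(p["view"]); X=np.atleast_2d(X)@V[:3,:3].T+V[:3,3]; F=f(p)
    return np.c_[X[:,0]/X[:,2]*F+p["cx"],X[:,1]/X[:,2]*F+p["cy"]]
E
python3 - <<'E'
from h import *
o=manip.get_obs();print({k:np.round(v,3) for k,v in o.items()},manip.grip_depth)
for n in ["scene","top"]:
    p=cams.grab_frame(n);cv2.imwrite(f"pics/{n}0.png",p["pixels"]);print(n,p["fov_y"],p["shot"])
    for t in ["tray","station","bridge","key_top","stop","tray_front","solvent","beaker","jar"]:
        try:
            for d in cams.spot_point(t,p)[:3]:
                w=c2w(p,d["xyz"])[0];print(t,round(d["p"],2),w.round(3),w2p(p,w)[0].round())
        except Exception as e: print(t,e)
E
```

```text
pics
{'time': np.float64(0.0), 'joint_pos': array([-1.41 ,  0.124,  1.652,  0.   ,  1.367, -0.083]), 'qd': array([ 0.   , -0.   ,  0.001, -0.   , -0.001,  0.001]), 'tau': array([ 3.0000e-03, -4.2361e+01, -3.6545e+01,  0.0000e+00,  7.0000e-03,
        0.0000e+00]), 'position': array([ 0.157, -0.63 ,  0.23 ]), 'orientation': array([ 0.558, -0.557,  0.436, -0.435]), 'contact_force': array([-0.169,  0.172, -0.05 ]), 'moment': array([-0.026, -0.035, -0.049]), 'gripper_width': np.float64(1.0)} 0.0187
scene 47.69461090662202 1
tray 0.79 [0.515 0.105 0.003] [259. 197.]
tray 0.78 [ 0.474 -0.086  0.002] [202. 224.]
tray 0.75 [0.36  0.215 0.001] [252. 155.]
station 0.71 [0.649 0.087 0.002] [286. 226.]
station 0.47 [0.65  0.09  0.002] [287. 225.]
bridge 0.89 [0.65  0.089 0.002] [287. 225.]
key_top 0.62 [ 0.624 -0.003  0.033] [257. 232.]
stop 0.73 [0.695 0.086 0.003] [297. 235.]
tray_front 0.98 [ 0.421  0.213 -0.003] [264. 165.]
tray_front 0.9 [ 0.477 -0.136 -0.002] [189. 235.]
tray_front 0.82 [0.562 0.102 0.003] [269. 206.]
solvent 0.61 [0.644 0.288 0.002] [330. 189.]
solvent 0.3 [0.511 0.104 0.003] [258. 197.]
beaker 0.65 [0.503 0.327 0.002] [306. 160.]
jar 0.82 [ 0.699 -0.157 -0.003] [233. 289.]
top 43.325995564757775 2
tray 0.8 [ 0.363  0.216 -0.003] [201. 253.]
tray 0.71 [ 0.477 -0.086 -0.   ] [310. 214.]
tray 0.71 [0.394 0.47  0.001] [108. 240.]
station 0.88 [0.65  0.089 0.007] [249. 152.]
bridge 0.7 [0.648 0.084 0.005] [251. 153.]
key_top 0.48 [ 0.619 -0.006  0.032] [283. 161.]
stop 0.72 [ 0.702 -0.151  0.   ] [333. 137.]
stop 0.58 [0.694 0.091 0.003] [248. 137.]
tray_front 0.97 [ 0.42  0.21 -0.  ] [204. 232.]
tray_front 0.91 [ 0.408  0.405 -0.   ] [132. 235.]
tray_front 0.57 [0.56  0.105 0.002] [242. 183.]
solvent 0.72 [0.646 0.29  0.002] [178. 152.]
solvent 0.64 [0.648 0.083 0.006] [251. 153.]
beaker 0.67 [0.503 0.326 0.   ] [163. 202.]
jar 0.68 [ 0.702 -0.152  0.   ] [333. 137.]
```

View pics/scene0.png

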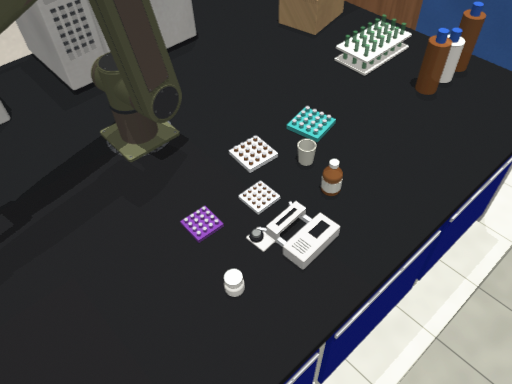

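View pics/top0.png

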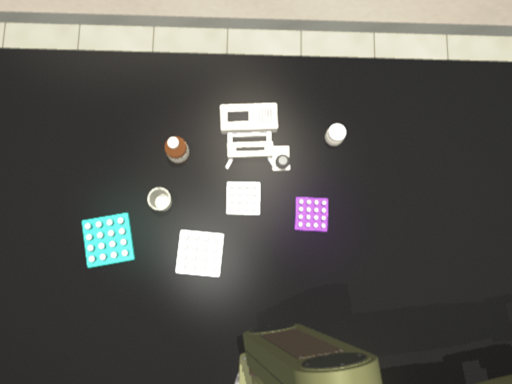

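Run:
```python
import cv2
a=cv2.imread("pics/top0.png")[120:280,90:350]
cv2.imwrite("pics/topcrop.png",cv2.resize(a,None,fx=3,fy=3,interpolation=cv2.INTER_CUBIC))
```

```text
(no output)
```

View pics/topcrop.png

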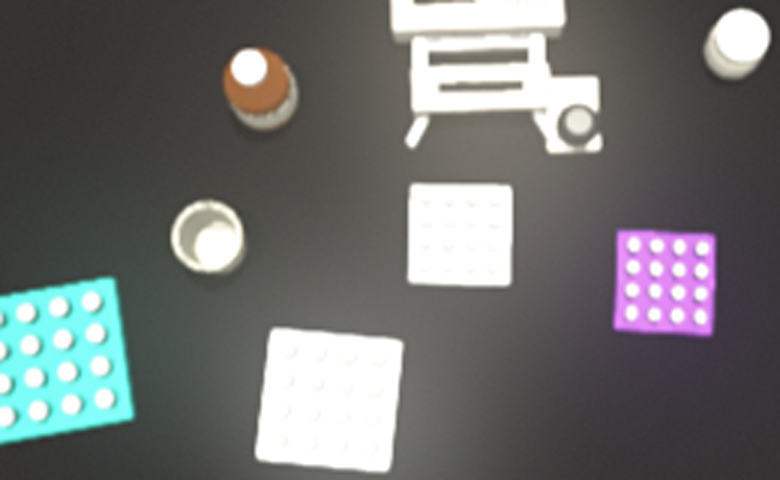

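Candidates for the tray: turquoise (108,240), big white (201,253), small white (243,198) and purple (311,214), all in the top view. The small white one, in front of the station, fits the description. Next I measure the yaws.

```bash
cat >> h.py <<'E'
from scipy.spatial.transform import Rotation as R
def Rt(o): q=o["orientation"]; return R.from_quat([q[1],q[2],q[3],q[0]]).as_matrix()
def rect(P):
    (c,s,a)=cv2.minAreaRect((P[:,:2]*1000).astype(np.float32)); return np.round(c,1),np.round(s,1),round(a,1)
E
python3 - <<'E'
from h import *
o=manip.get_obs();print(Rt(o).round(3))
for n in ["top","scene"]:
    p=cams.grab_frame(n);C=cloud(p)
    for t in ["tray","station","bridge"]:
        for d in cams.trace(t,p):
            m=d["region"];v=np.argwhere(m).mean(0);m=cv2.erode(m.astype(np.uint8),np.ones((2,2)))>0
            P=C[m];print(n,t,round(d["p"],2),v[::-1].round(),m.sum(),"z",np.percentile(P[:,2],[5,50,95]).round(3),rect(P[P[:,2]>.006]))
    m=(C[...,2]>.038)&(C[...,2]<.06)&(C[...,0]>.55)&(abs(C[...,1]-.09)<.12)
    print("box/bridge",rect(C[m&(C[...,0]>.70)]),rect(C[m&(C[...,0]<.69)]))
E
```

```text
[[ 0.241 -0.     0.97 ]
 [-0.97  -0.     0.241]
 [ 0.    -1.    -0.   ]]
top tray 0.98 [108. 239.] 2188 z [0.016 0.022 0.039] (array([391.1, 317.7]), array([440.6, 144.7]), 88.4)
top tray 0.93 [243. 198.] 1001 z [0.01  0.016 0.029] (array([436.1, 102.3]), array([ 88.8, 247.2]), 89.4)
top tray 0.75 [200. 253.] 1747 z [0.015 0.02  0.036] (array([360. , 184.3]), array([175.7, 113.4]), 86.1)
top tray 0.6 [311. 214.] 1049 z [0.01  0.016 0.028] (array([432.2,  -5.5]), array([115.8, 296.7]), 27.4)
top tray 0.54 [250. 149.] 506 z [0.041 0.047 0.052] (array([493.8,  64.4]), array([353.2, 108. ]), 6.0)
top station 0.81 [253. 132.] 2862 z [0.011 0.044 0.05 ] (array([556.7,  51. ]), array([465.5, 179.1]), 9.5)
top bridge 0.73 [250. 149.] 498 z [0.041 0.047 0.051] (array([490.9,  80.8]), array([355.7,  97. ]), 1.5)
box/bridge (array([743.3,  92.6]), array([ 77. , 159.5]), 3.1) (array([647.8,  70.4]), array([161.9,  55.7]), 85.9)
scene tray 0.88 [253. 154.] 945 z [0.007 0.019 0.034] (array([765.8, -73.7]), array([ 154.4, 1120.7]), 54.1)
scene tray 0.77 [202. 224.] 787 z [0.008 0.015 0.027] (array([ 816.2, -240. ]), array([112.2, 838.5]), 65.5)
scene tray 0.7 [311. 124.] 962 z [0.008 0.021 0.037] (array([730.7,   4.8]), array([ 165.6, 1281.4]), 36.0)
scene tray 0.69 [259. 197.] 685 z [0.008 0.015 0.027] (array([ 843.7, -141.8]), array([118.3, 916.9]), 53.1)
scene station 0.96 [297. 235.] 2715 z [0.009 0.043 0.048] (array([ 853.5, -181.4]), array([243.8, 820.7]), 32.0)
scene bridge 0.75 [286. 218.] 503 z [0.038 0.046 0.049] (array([ 876.2, -183. ]), array([ 95.5, 814.9]), 40.0)
box/bridge (array([744.6,  92.3]), array([ 75.5, 161.8]), 3.1) (array([650.2,  86.8]), array([ 43.1, 127.7]), 3.5)
```

Request:
{"name": "carry_out", "arguments": {
  "increments": [
    [15, 44, 0, 0, 0, -2, -1],
    [15, 44, 0, 0, 0, -2, -1],
    [15, 44, 0, 0, 0, -2, -1],
    [15, 44, 0, 0, 0, -2, -1],
    [15, 44, 0, 0, 0, -2, -1],
    [15, 44, 0, 0, 0, -1, -1],
    [15, 44, 0, 0, 0, 0, -1],
    [15, 44, 0, 0, 0, 0, -1],
    [15, 44, 0, 0, 0, 0, -1],
    [15, 44, 0, 0, 0, 0, -1],
    [15, 44, 0, 0, 0, 0, -1],
    [15, 44, 0, 0, 0, 0, -1],
    [15, 44, 0, 0, 0, 0, -1],
    [15, 44, 0, 0, 0, 0, -1],
    [15, 44, 0, 0, 0, 0, -1],
    [15, 44, 0, 0, 0, 0, -1],
    [0, 0, 0, 0, 0, 0, -1],
    [0, 0, 0, 0, 0, 0, -1]
  ]
}}

```text
time: 3.2
position: [0.3983, 0.102, 0.233]
orientation: [0.514, -0.507, 0.485, -0.494]
contact_force: [0.1, 0.2, 0.1]
gripper_width: 1.001
```

```bash
cat > look.py <<'E'
from h import *
import sys
o=manip.get_obs();print(o["time"],o["position"].round(4),np.degrees(np.arctan2(*Rt(o)[[1,0],2])).round(2),o["contact_force"].round(1),o["gripper_width"],np.round(o["joint_pos"],2))
p=cams.grab_frame("wrist");cv2.imwrite(f"pics/{sys.argv[1]}.png",p["pixels"])
for t in ["tray","tray_front","station","bridge","key_top","stop"]:
    for d in cams.spot_point(t,p)[:3]:
        w=c2w(p,d["xyz"])[0];print(t,round(d["p"],2),w.round(4),w2p(p,w)[0].round())
np.savez("w.npz",C=cloud(p),view=p["view"],px=p["pixels"])
E
python3 look.py w1
```

```text
3.2 [0.3983 0.102  0.233 ] 2.38 [0.1 0.2 0.1] 1.0009749854741754 [ 0.12 -0.46  2.16 -0.01  1.43  1.65]
tray 0.92 [ 0.5148  0.1029 -0.0012] [255.  67.]
tray 0.74 [ 0.357   0.222  -0.0011] [155. 198.]
tray 0.58 [ 0.4722 -0.0885 -0.0017] [417. 113.]
tray_front 0.91 [0.5654 0.1045 0.0037] [256.  15.]
tray_front 0.67 [ 0.4732 -0.132  -0.0006] [455. 114.]
tray_front 0.63 [0.4178 0.216  0.0044] [156. 150.]
key_top 0.16 [0.5    0.3228 0.004 ] [57. 71.]
```

View pics/w1.png

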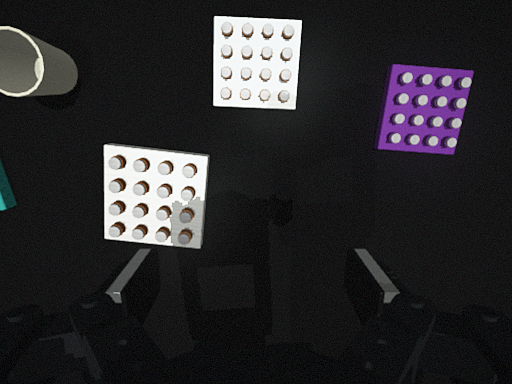

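Run:
```python
from h import *
d=np.load("w.npz");C=d["C"];px=d["px"].astype(int)
m=(px.min(-1)>60)&(abs(C[...,0]-.515)<.06)&(abs(C[...,1]-.104)<.06)
P=C[m];print(np.percentile(P[:,2],[2,50,98]).round(4))
Q=P[(P[:,2]<.018)&(P[:,2]>.009)];print(len(Q),rect(Q))
print("all",rect(P))
```

```text
[0.0113 0.015  0.028 ]
5686 (array([515.9, 102.3]), array([91.9, 89.8]), 90.0)
all (array([514.5, 103.1]), array([96.4, 94.8]), 0.6)
```

Request:
{"name": "carry_out", "arguments": {
  "increments": [
    [40, 25, 0, 0, 0, 0, 1],
    [40, 25, 0, 0, 0, 0, 1],
    [37, 26, 0, 0, 0, 0, 1],
    [0, 0, 0, 0, 0, 0, 1],
    [0, 0, 0, 0, 0, 0, 1],
    [0, 0, 0, 0, 0, 0, 1]
  ]
}}

```text
time: 4.15
position: [0.5188, 0.1723, 0.2315]
orientation: [0.509, -0.503, 0.489, -0.499]
contact_force: [-0.6, 0.4, -1.0]
gripper_width: 0.004
```

```bash
python3 look.py w2
python3 - <<'E'
from h import *
d=np.load("w.npz");C=d["C"];px=d["px"].astype(int)
m=(px.min(-1)>60)&(abs(C[...,0]-.515)<.06)&(abs(C[...,1]-.104)<.06)
Q=C[m];Q=Q[(Q[:,2]<.018)&(Q[:,2]>.009)];print(len(Q),rect(Q))
for lo,hi in((.7,.9),(.55,.695)):
    Q=C[(C[...,2]>.038)&(C[...,2]<.06)&(C[...,0]>lo)&(C[...,0]<hi)&(abs(C[...,1]-.09)<.12)];print(len(Q),rect(Q),np.median(Q[:,2]))
E
```

```text
4.15 [0.5188 0.1723 0.2315] 1.38 [-0.6  0.4 -1. ] 0.003960793330918688 [ 0.23 -0.12  1.89 -0.01  1.35  1.77]
tray 0.94 [ 0.3585  0.2173 -0.0018] [216. 286.]
tray 0.84 [0.3904 0.47   0.0018] [ 21. 262.]
tray 0.66 [0.514  0.1007 0.0012] [310. 175.]
tray_front 0.94 [ 0.4722 -0.1324  0.0014] [492. 212.]
tray_front 0.75 [0.5649 0.1042 0.0028] [311. 132.]
tray_front 0.66 [0.4179 0.2143 0.0043] [217. 247.]
station 0.69 [ 0.6478  0.0833 -0.0009] [335.  57.]
bridge 0.78 [ 0.6475  0.0904 -0.0028] [328.  57.]
key_top 0.69 [ 0.6177 -0.009   0.0287] [427.  85.]
key_top 0.26 [6.482e-01 8.420e-02 6.000e-04] [334.  56.]
stop 0.55 [0.6902 0.087  0.0017] [335.  13.]
4295 (array([516. , 102.5]), array([90.4, 92. ]), 0.0)
0 (array([0., 0.]), array([0., 0.]), 0.0) nan
5924 (array([648.4,  86.6]), array([ 40.4, 125.8]), 3.4) 0.046919921753295915
  return _methods._mean(a, axis=axis, dtype=dtype,
  ret = ret.dtype.type(ret / rcount)
```

View pics/w2.png

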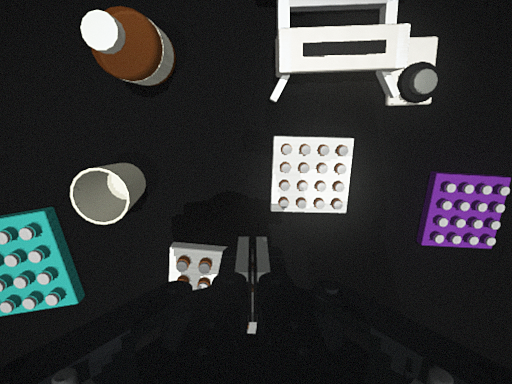

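Request:
{"name": "carry_out", "arguments": {
  "increments": [
    [-2, 4, -45, 0, 0, 0, 1],
    [-1, 1, -45, 0, 0, 0, 1],
    [0, 0, -45, 0, 0, 0, 1],
    [0, 0, -40, 0, 0, 0, 1],
    [0, 0, -20, 0, 0, 0, 1],
    [0, 0, -10, 0, 0, 0, 1],
    [0, 0, 0, 0, 0, 0, 1]
  ]
}}

```text
time: 5.2
position: [0.5159, 0.1779, 0.0268]
orientation: [0.514, -0.498, 0.486, -0.502]
contact_force: [-0.8, 0.3, -0.8]
gripper_width: -0.0
```

Request:
{"name": "carry_out", "arguments": {
  "increments": [
    [0, 0, -12, 0, 1.8, 0, 1],
    [0, 0, -8, 0, 0, 0, 1],
    [0, 0, 0, 0, 0, 0, 1]
  ]
}}

```text
time: 5.5
position: [0.5191, 0.1787, 0.0105]
orientation: [0.508, -0.504, 0.492, -0.495]
contact_force: [-0.5, -0.6, 0.3]
gripper_width: -0.001
```

Run:
```python
from h import *
o=manip.get_obs();print(o["position"].round(4),Rt(o).round(3).tolist(),o["contact_force"].round(2))
```

```text
[0.5191 0.1787 0.0105] [[0.025, 0.007, 1.0], [-1.0, 0.001, 0.025], [-0.001, -1.0, 0.007]] [-0.48 -0.61  0.25]
```

Request:
{"name": "carry_out", "arguments": {
  "increments": [
    [-3, -3, -4, 0, 0, 0, 1],
    [0, -5, 0, 0, 0, 0, 1],
    [0, -4, 0, 0, 0, 0, 1],
    [0, -4, 0, 0, 0, 0, 1],
    [0, -4, 0, 0, 0, 0, 1],
    [0, -4, 0, 0, 0, 0, 1],
    [0, -4, 0, 0, 0, 0, 1],
    [0, -4, 0, 0, 0, 0, 1],
    [0, -2, 0, 0, 0, 0, 1],
    [0, 0, 0, 0, 0, 0, 1]
  ]
}}

```text
time: 6.5
position: [0.5182, 0.1426, 0.0104]
orientation: [0.51, -0.501, 0.491, -0.497]
contact_force: [-0.6, 0.9, -0.3]
gripper_width: 0.004
```

```bash
cat > tr.py <<'E'
from h import *
import sys
o=manip.get_obs();print(o["time"],o["position"].round(4),Rt(o).round(3).tolist(),o["contact_force"].round(2),o["gripper_width"].round(3))
S=np.array([.6485,.087]);a=.0585;A=np.array([[np.cos(a),np.sin(a)],[-np.sin(a),np.cos(a)]])
for n in sys.argv[1:]:
    p=cams.grab_frame(n);C=cloud(p);px=p["pixels"].astype(int)
    for d in cams.spot_point("tray",p)[:3]+cams.spot_point("tray_front",p)[:3]:
        w=c2w(p,d["xyz"])[0]
        if abs(w[1]-.09)<.06: print(n,round(d["p"],2),w.round(4))
    for d in cams.trace("tray",p):
        P=C[d["region"]]
        q=P[(P[:,2]>.010)&(P[:,2]<.018)]
        if len(q)<50: continue
        c=np.median(q[:,:2],0)
        if abs(c[1]-.09)>.05 or c[0]<.45: continue
        q=q[np.abs(q[:,:2]-c).max(1)<.054]
        r=rect(q);print(n,"rect",r,len(q),"station frame",(A@(r[0]/1000-S)).round(4),"px",np.argwhere(d["region"]).mean(0)[::-1].round())
    cv2.imwrite(f"pics/{n}_{o['time']:.2f}.png",p["pixels"])
E
python3 tr.py wrist top scene
```

```text
Traceback (most recent call last):
  File "tr.py", line 3, in <module>
    o=manip.get_obs();print(o["time"],o["position"].round(4),Rt(o).round(3).tolist(),o["contact_force"].round(2),o["gripper_width"].round(3))
                                                                                                                 ^^^^^^^^^^^^^^^^^^^^^^^^
AttributeError: 'float' object has no attribute 'round'
```

```bash
sed -i 's/o\["gripper_width"\].round(3)/o["gripper_width"]/' tr.py; python3 tr.py wrist top scene; ls pics
```

```text
6.5 [0.5182 0.1426 0.0104] [[0.024, 0.014, 1.0], [-1.0, 0.004, 0.024], [-0.003, -1.0, 0.014]] [-0.58  0.85 -0.26] 0.0036969689444437633
wrist 0.81 [0.5144 0.0927 0.    ]
wrist 0.96 [0.5632 0.0914 0.0008]
wrist rect (array([521.9,  90.9]), array([80.6, 92.4]), 0.9) 15799 station frame [-0.1262  0.0113] px [370. 231.]
top 0.59 [ 0.5218  0.0906 -0.001 ]
top rect (array([519.6,  55. ]), array([89.1, 27.3]), 9.9) 160 station frame [-0.1306 -0.0244] px [259. 195.]
scene 0.7 [0.516  0.0931 0.0023]
scene 0.9 [0.5629 0.0928 0.0053]
scene rect (array([519.9,  89.4]), array([91.5, 93.5]), 0.4) 440 station frame [-0.1282  0.0099] px [257. 199.]
scene0.png
scene_6.50.png
top0.png
top_6.50.png
topcrop.png
w1.png
w2.png
wrist_6.50.png
```

Request:
{"name": "carry_out", "arguments": {
  "increments": [
    [0, -4, -2, 0, 0, 0, 1],
    [0, -4, -2, 0, 0, 0, 1],
    [0, -4, 0, 0, 0, 0, 1],
    [0, 0, 0, 0, 0, 0, 1]
  ]
}}

```text
time: 7.5
position: [0.5196, 0.1316, 0.0077]
orientation: [0.512, -0.5, 0.491, -0.497]
contact_force: [-0.2, 0.4, 1.2]
gripper_width: -0.002
```

```bash
python3 tr.py wrist scene
```

```text
7.5 [0.5196 0.1316 0.0077] [[0.024, 0.017, 1.0], [-1.0, 0.007, 0.023], [-0.006, -1.0, 0.017]] [-0.16  0.45  1.2 ] -0.001875645555996266
wrist 0.65 [0.5168 0.082  0.0006]
wrist 0.78 [0.5633 0.0785 0.0037]
wrist rect (array([522.6,  79.7]), array([80.9, 92.7]), 1.4) 16182 station frame [-1.261e-01  1.000e-04] px [372. 233.]
scene 0.83 [ 5.128e-01  7.780e-02 -1.000e-04]
scene rect (array([521.6,  78.2]), array([89.6, 92.1]), 3.1) 434 station frame [-0.1272 -0.0014] px [254. 202.]
```

```bash
ls -t pics | head -3
```

```text
scene_7.50.png
wrist_7.50.png
scene_6.50.png
```

Request:
{"name": "carry_out", "arguments": {
  "increments": [
    [0, 15, 0, 0, 0, 0, 1],
    [0, 8, 25, 0, 0, 0, 1],
    [0, 0, 45, 0, 1, 2, 1],
    [-30, -20, 10, 0, 0, 0, 0],
    [-40, -45, 0, 0, 0, 0, 0],
    [0, -15, 0, 0, 0, 0, 0],
    [0, 0, 0, 0, 0, 0, 0]
  ]
}}

```text
time: 8.6
position: [0.4479, 0.0829, 0.0878]
orientation: [0.517, -0.515, 0.487, -0.48]
contact_force: [0.3, -0.2, -0.1]
gripper_width: 0.5
```

```bash
python3 tr.py wrist
```

```text
8.6 [0.4479 0.0829 0.0878] [[0.064, -0.005, 0.998], [-0.998, 0.009, 0.064], [-0.009, -1.0, -0.004]] [ 0.29 -0.18 -0.08] 0.5003285838669725
wrist 0.76 [0.5174 0.0803 0.0006]
wrist 0.92 [0.562  0.0798 0.0008]
wrist rect (array([517.8,  79.7]), array([90.3, 92.4]), 1.2) 14548 station frame [-0.1309  0.0004] px [266. 101.]
```

Request:
{"name": "carry_out", "arguments": {
  "increments": [
    [-3, -6, -30, 0, 0, 0, 0],
    [0, -1, -30, 0, 0, 0, 0],
    [0, 0, -15, 0, 0, 0, 0],
    [0, 0, -5, 0, 0, 0, 0],
    [0, 0, -3, 0, 0, 0, 0],
    [0, 0, 0, 0, 0, 0, 0]
  ]
}}

```text
time: 9.4
position: [0.4498, 0.0817, 0.0028]
orientation: [0.519, -0.516, 0.485, -0.478]
contact_force: [0.1, 0.2, 0.0]
gripper_width: 0.501
```

```bash
python3 tr.py wrist
```

```text
9.4 [0.4498 0.0817 0.0028] [[0.072, -0.004, 0.997], [-0.997, 0.01, 0.072], [-0.01, -1.0, -0.003]] [0.06 0.22 0.05] 0.500546939665489
wrist 0.82 [0.5179 0.079  0.0023]
wrist rect (array([516.5,  79.8]), array([87.7, 92.5]), 1.4) 34137 station frame [-0.1322  0.0005] px [273. 104.]
```

```bash
ls -t pics | head -1; cp "pics/$(ls -t pics|head -1)" pics/d1.png
```

```text
wrist_9.40.png
```

View pics/d1.png

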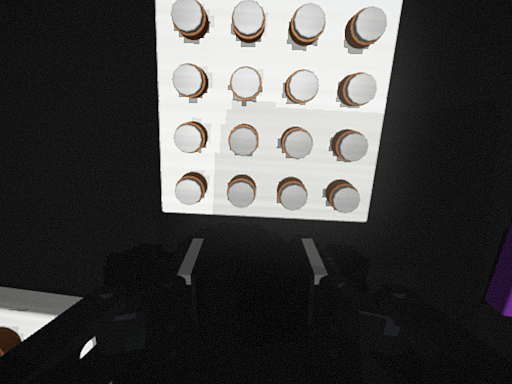

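Request:
{"name": "carry_out", "arguments": {
  "increments": [
    [-2, -4, -2, 0, 0, -0.8, 0],
    [0, -4, -1, 0, 0, 0, 0],
    [0, 0, 0, 0, 0, 0, 0]
  ]
}}

```text
time: 9.9
position: [0.4495, 0.0728, 0.0023]
orientation: [0.517, -0.511, 0.488, -0.484]
contact_force: [0.2, 0.6, -0.3]
gripper_width: 0.502
```

Request:
{"name": "carry_out", "arguments": {
  "increments": [
    [6, 1, -1, 0, 0, 0, 0],
    [6, 1, 0, 0, 0, 0, 0],
    [6, 0.5, 0, 0, 0, 0, 0],
    [6, 0.5, 0, 0, 0, 0, 0],
    [6, 0.5, 0, 0, 0, 0, 0],
    [6, 0.5, 0, 0, 0, 0, 0],
    [6, 0.5, 0, 0, 0, 0, 0],
    [0, 0, 0, 0, 0, 0, 0]
  ]
}}

```text
time: 10.7
position: [0.4947, 0.0775, 0.0009]
orientation: [0.516, -0.511, 0.488, -0.483]
contact_force: [0.5, 0.2, -0.9]
gripper_width: 0.499
```

```bash
python3 tr.py wrist scene;  cp "pics/$(ls -t pics|grep wrist_|head -1)" pics/d2.png
```

```text
10.7 [0.4947 0.0775 0.0009] [[0.056, -0.0, 0.998], [-0.998, 0.01, 0.056], [-0.01, -1.0, 0.0]] [ 0.52  0.17 -0.91] 0.49856782388988763
wrist 0.87 [0.5489 0.0836 0.0011]
wrist 0.71 [0.5952 0.0855 0.0036]
wrist rect (array([550.3,  84.3]), array([90. , 92.3]), 3.6) 35184 station frame [-0.0982  0.003 ] px [246. 128.]
scene 0.95 [0.546  0.086  0.0017]
scene 0.75 [0.5955 0.0847 0.0029]
scene rect (array([552.2,  83.3]), array([92.3, 94.2]), 2.2) 466 station frame [-0.0964  0.0019] px [263. 207.]
```

View pics/d2.png

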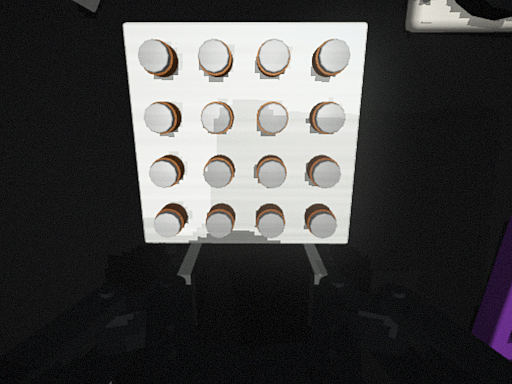

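Request:
{"name": "carry_out", "arguments": {
  "increments": [
    [6, 0.1, 0, 0, 0, 0, 0],
    [6, 0.1, 0, 0, 0, 0, 0],
    [6, 0.1, 0, 0, 0, 0, 0],
    [6, 0.1, 0, 0, 0, 0, 0],
    [6, 0.2, 0, 0, 0, 0, 0],
    [6, 0.3, 0, 0, 0, 0, 0],
    [6, 0.3, 0, 0, 0, 0, 0],
    [6, 0.3, 0, 0, 0, 0, 0],
    [0, 0, 0, 0, 0, 0, 0]
  ]
}}

```text
time: 12.0
position: [0.5448, 0.079, 0.0006]
orientation: [0.515, -0.512, 0.489, -0.482]
contact_force: [0.7, -0.3, -0.5]
gripper_width: 0.499
```

```bash
python3 tr.py wrist scene;  cp "pics/$(ls -t pics|grep wrist_|head -1)" pics/d3.png
```

```text
12.0 [0.5448 0.079  0.0006] [[0.056, -0.005, 0.998], [-0.998, 0.01, 0.056], [-0.01, -1.0, -0.004]] [ 0.71 -0.33 -0.46] 0.4993357279899707
wrist 0.95 [0.5994 0.0875 0.0021]
wrist rect (array([592.9,  85.4]), array([75.6, 92.5]), 3.3) 28419 station frame [-0.0556  0.0017] px [246. 151.]
scene 0.93 [ 0.5978  0.0878 -0.0006]
scene 0.84 [0.646  0.0874 0.0035]
scene rect (array([585.5,  83.8]), array([58.1, 94. ]), 4.4) 279 station frame [-0.0631  0.0005] px [269. 212.]
```

View pics/d3.png

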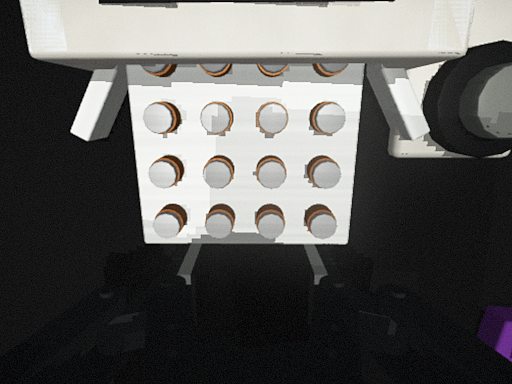

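Request:
{"name": "carry_out", "arguments": {
  "increments": [
    [6, 0.3, 0, 0, 0, 0, 0],
    [6, 0.3, 0, 0, 0, 0, 0],
    [6, 0.3, 0, 0, 0, 0, 0],
    [6, 0.3, 0, 0, 0, 0, 0],
    [6, 0.3, 0, 0, 0, 0, 0],
    [6, 0.3, 0, 0, 0, 0, 0],
    [3, 0.2, 0, 0, 0, 0, 0],
    [0, 0, 0, 0, 0, 0, 0]
  ]
}}

```text
time: 13.2
position: [0.5848, 0.0811, 0.0]
orientation: [0.514, -0.514, 0.491, -0.481]
contact_force: [-1.4, -0.1, 1.1]
gripper_width: 0.497
```

Request:
{"name": "carry_out", "arguments": {
  "increments": [
    [2, 0.1, 0.5, 0, 0, 0, 0],
    [2, 0.1, 0, 0, 0, 0, 0],
    [2, 0.1, 0, 0, 0, 0, 0]
  ]
}}

```text
time: 13.5
position: [0.5904, 0.0814, 0.0001]
orientation: [-0.514, 0.514, -0.491, 0.481]
contact_force: [-2.1, 0.4, 0.5]
gripper_width: 0.5
```

Request:
{"name": "carry_out", "arguments": {
  "increments": [
    [2, 0.1, 0, 0, 0, 0, 0]
  ]
}}

```text
time: 13.6
position: [0.5924, 0.0815, 0.0001]
orientation: [-0.514, 0.514, -0.491, 0.481]
contact_force: [-2.0, 0.3, 0.7]
gripper_width: 0.499
```

Request:
{"name": "carry_out", "arguments": {
  "increments": [
    [2, 0.1, 0, 0, 0, 0, 0]
  ]
}}

```text
time: 13.7
position: [0.5929, 0.0815, -0.0001]
orientation: [-0.513, 0.515, -0.492, 0.479]
contact_force: [-11.1, -0.7, 9.2]
gripper_width: 0.503
```

Request:
{"name": "carry_out", "arguments": {
  "increments": [
    [1, 0, 0, 0, 0, 0, 0]
  ]
}}

```text
time: 13.8
position: [0.5928, 0.0815, -0.0002]
orientation: [-0.512, 0.516, -0.493, 0.478]
contact_force: [-4.7, -0.4, 3.5]
gripper_width: 0.501
```

```bash
python3 tr.py wrist scene;  cp "pics/$(ls -t pics|grep wrist_|head -1)" pics/d4.png
```

```text
13.8 [ 5.928e-01  8.150e-02 -2.000e-04] [[0.056, -0.019, 0.998], [-0.998, 0.009, 0.057], [-0.01, -1.0, -0.018]] [-4.71 -0.38  3.45] 0.5010419370793483
wrist 0.57 [0.6938 0.0896 0.0026]
wrist rect (array([681.3,  90.3]), array([24.2, 92.4]), 3.2) 12519 station frame [0.0329 0.0014] px [246.  98.]
scene 0.69 [6.435e-01 9.140e-02 5.000e-04]
scene 0.92 [0.6925 0.0892 0.0054]
scene rect (array([676.3,  87.4]), array([33.3, 96.7]), 2.4) 213 station frame [ 0.0278 -0.0012] px [290. 226.]
```

View pics/d4.png

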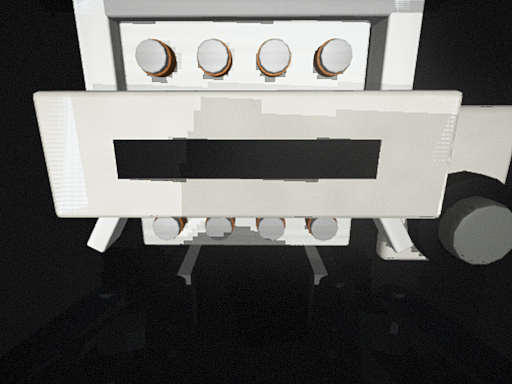

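Request:
{"name": "carry_out", "arguments": {
  "increments": [
    [-10, -0.6, 0, 0, 0, 0, 0],
    [-20, -1, 2, 0, 0, 0, 0],
    [-10, 0, 30, 0, -1, 0, 0.5],
    [0, -10, 45, 0, 0, 0, 1],
    [0, -25, 45, 0, 0, 0, 1],
    [0, -25, 40, 0, 0, 0, 1],
    [0, 0, 0, 0, 0, 0, 1],
    [0, 0, 0, 0, 0, 0, 1]
  ]
}}

```text
time: 15.0
position: [0.5487, 0.0179, 0.1669]
orientation: [0.518, -0.51, 0.485, -0.485]
contact_force: [-0.6, 1.2, -1.7]
gripper_width: -0.004
```

```bash
python3 tr.py wrist scene top;python3 look.py w5
python3 - <<'E'
from h import *
d=np.load("w.npz");C=d["C"];px=d["px"].astype(int)
m=(C[...,2]>.025)&(C[...,2]<.038)&(abs(C[...,0]-.62)<.04)&(abs(C[...,1]+.006)<.035)
Q=C[m];print("key",len(Q),rect(Q),np.median(Q,0))
c,r=cv2.minEnclosingCircle((Q[:,:2]*1000).astype(np.float32));print(c,r)
E
```

```text
15.0 [0.5487 0.0179 0.1669] [[0.058, 0.007, 0.998], [-0.998, 0.008, 0.058], [-0.007, -1.0, 0.007]] [-0.62  1.2  -1.7 ] -0.003770599288479469
wrist 0.86 [0.6915 0.0913 0.0045]
wrist rect (array([642.9,  87.3]), array([79.4, 91.5]), 2.8) 2793 station frame [-0.0056  0.0006] px [182.  67.]
scene 0.69 [0.6913 0.0889 0.0059]
scene rect (array([676.7,  90.2]), array([32.7, 93.3]), 3.4) 201 station frame [0.0283 0.0015] px [291. 226.]
top 0.57 [ 0.6516  0.0879 -0.0017]
top 0.96 [0.6933 0.0921 0.0024]
top rect (array([643.8, 101. ]), array([79.6, 62.7]), 3.6) 181 station frame [-0.0039  0.0143] px [245. 153.]
15.6 [0.5483 0.0185 0.1655] 3.38 [ 0.9  0.9 -0.3] -0.001097634092132981 [-0.07 -0.05  1.94  0.01  1.25  1.44]
tray 0.84 [ 0.478  -0.0857 -0.0015] [347. 248.]
tray 0.59 [ 0.3588  0.2172 -0.0009] [ 75. 327.]
tray_front 0.72 [0.4155 0.2143 0.0053] [ 70. 287.]
tray_front 0.66 [ 0.4759 -0.1333  0.001 ] [391. 253.]
tray_front 0.64 [0.6916 0.0917 0.0037] [180.  14.]
station 0.65 [0.6516 0.084  0.0021] [189.  65.]
station 0.25 [ 0.6468  0.0877 -0.0009] [186.  70.]
bridge 0.92 [ 0.6468  0.092  -0.0028] [182.  70.]
key_top 0.55 [ 0.6183 -0.0059  0.0297] [288. 109.]
stop 0.69 [0.6926 0.0921 0.0015] [180.  14.]
stop 0.57 [ 0.6911  0.087  -0.0023] [187.  17.]
key 740 (array([621.6,   5.3]), array([24.6, 46.5]), 2.3) [ 0.62194001 -0.00469924  0.0325767 ]
(624.8673095703125, 5.734011650085449) 24.198450088500977
```

View pics/w5.png

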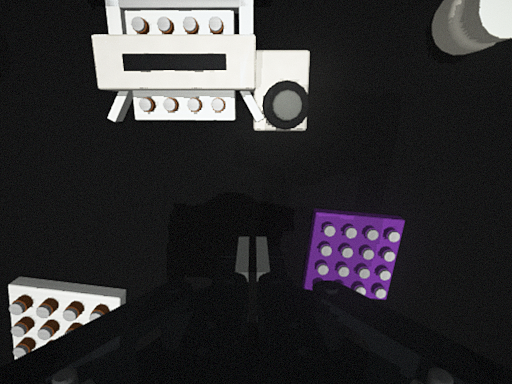

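Run:
```python
from h import *
d=np.load("w.npz");C=d["C"];px=d["px"].astype(int)
g=px.max(-1)
r=np.hypot(C[...,0]-.6219,C[...,1]+.0047)
for a in range(0,26,2):
    m=(r*1000>=a)&(r*1000<a+2);print(a,m.sum(),np.percentile(C[m][:,2],[10,50,90]).round(4),np.median(g[m]))
m=(r<.022)&(g>70)&(C[...,2]>.03);Q=C[m];print(Q.mean(0),cv2.minEnclosingCircle((Q[:,:2]*1000).astype(np.float32)))
```

```text
0 19 [0.0321 0.0329 0.0335] 140.0
2 56 [0.0321 0.0329 0.0339] 140.0
4 90 [0.0319 0.0326 0.0336] 139.0
6 130 [0.032  0.0328 0.0339] 138.0
8 164 [0.0318 0.0327 0.0337] 137.0
10 199 [0.0313 0.0324 0.0333] 128.0
12 182 [0.0222 0.0236 0.0317] 49.5
14 251 [0.0219 0.0229 0.0238] 45.0
16 289 [0.0219 0.0229 0.0238] 45.0
18 318 [0.0217 0.0227 0.0236] 40.0
20 235 [0.0101 0.0117 0.0224] 138.0
22 285 [0.0093 0.0107 0.012 ] 239.0
24 342 [0.001  0.0106 0.0133] 241.0
[ 0.62166775 -0.00472096  0.03259987] ((621.4808959960938, -4.824881076812744), 12.433960914611816)
```

Request:
{"name": "carry_out", "arguments": {
  "increments": [
    [25, -8, 0, 0, 0, 0, 1],
    [25, -8, -20, 0, 0, 0, 1],
    [23, -7, -30, 0, 0, 0, 1],
    [0, 0, -30, 0, 0, 0, 1],
    [0, 0, -20, 0, 0, 0, 1],
    [0, 0, 0, 0, 0, 0, 1]
  ]
}}

```text
time: 16.55
position: [0.626, -0.0059, 0.0654]
orientation: [0.519, -0.51, 0.484, -0.486]
contact_force: [-1.2, 0.3, -0.1]
gripper_width: 0.007
```

Request:
{"name": "carry_out", "arguments": {
  "increments": [
    [-4, 1, -15, 0, 0, 0, 1],
    [-1, 0, -10, 0, 0, 0, 1],
    [0, 0, -3, 0, 0, 0, 1],
    [0, 0, 0, 0, 0, 0, 1]
  ]
}}

```text
time: 16.95
position: [0.6216, -0.0047, 0.038]
orientation: [0.52, -0.509, 0.483, -0.487]
contact_force: [-0.3, 0.1, 0.9]
gripper_width: 0.001
```

Request:
{"name": "carry_out", "arguments": {
  "increments": [
    [0, 0, -3, 0, 0, 0, 1],
    [0, 0, -3, 0, 0, 0, 1],
    [0, 0, -2, 0, 0, 0, 1],
    [0, 0, -2, 0, 0, 0, 1]
  ]
}}

```text
time: 17.35
position: [0.6235, -0.0048, 0.0304]
orientation: [0.521, -0.508, 0.482, -0.488]
contact_force: [-1.3, 0.4, 1.9]
gripper_width: -0.003
```

Request:
{"name": "carry_out", "arguments": {
  "increments": [
    [0, 0, -2, 0, 0, 0, 1]
  ]
}}

```text
time: 17.45
position: [0.6235, -0.0048, 0.0287]
orientation: [0.521, -0.508, 0.482, -0.488]
contact_force: [-2.4, -0.6, 2.9]
gripper_width: -0.003
```

Request:
{"name": "carry_out", "arguments": {
  "increments": [
    [0, 0, -1.5, 0, 0, 0, 1]
  ]
}}

```text
time: 17.55
position: [0.6235, -0.0048, 0.0273]
orientation: [0.521, -0.508, 0.482, -0.488]
contact_force: [-1.9, -0.6, 3.5]
gripper_width: 0.001
```

Request:
{"name": "carry_out", "arguments": {
  "increments": [
    [0, 0, -1.5, 0, 0, 0, 1]
  ]
}}

```text
time: 17.65
position: [0.6235, -0.0048, 0.0261]
orientation: [0.521, -0.508, 0.482, -0.488]
contact_force: [-2.3, 0.6, 6.8]
gripper_width: -0.001
```

Request:
{"name": "carry_out", "arguments": {
  "increments": [
    [0, 0, -1, 0, 0, 0, 1]
  ]
}}

```text
time: 17.75
position: [0.6235, -0.0048, 0.0259]
orientation: [0.521, -0.509, 0.482, -0.488]
contact_force: [-6.6, -0.1, 10.8]
gripper_width: 0.001
```

Request:
{"name": "carry_out", "arguments": {
  "increments": [
    [0, 0, -1, 0, 0, 0, 1]
  ]
}}

```text
time: 17.85
position: [0.6236, -0.0048, 0.026]
orientation: [0.52, -0.509, 0.482, -0.488]
contact_force: [-4.7, 0.6, 9.4]
gripper_width: -0.0
```

Request:
{"name": "carry_out", "arguments": {
  "increments": [
    [0, 0, -1, 0, 0, 0, 1],
    [0, 0, -1, 0, 0, 0, 1],
    [0, 0, 4, 0, 0, 0, 1],
    [0, 0, 8, 0, 0, 0, 1],
    [0, 0, 20, 0, 0, 0, 1],
    [-10, 0, 40, 0, 0, 0, 1],
    [-30, 0, 40, 0, 0, 0, 1],
    [-30, 0, 40, 0, 0, 0, 1],
    [0, 0, 0, 0, 0, 0, 1],
    [0, 0, 0, 0, 0, 0, 1]
  ]
}}

```text
time: 18.85
position: [0.5518, -0.0049, 0.1839]
orientation: [0.521, -0.508, 0.481, -0.489]
contact_force: [-0.2, 0.3, -0.3]
gripper_width: -0.001
```

```bash
python3 tr.py wrist scene top;python3 look.py w6
python3 - <<'E'
from h import *
d=np.load("w.npz");C=d["C"];r=np.hypot(C[...,0]-.6219,C[...,1]+.0047)
print("key z",np.median(C[r<.009][:,2]))
import cv2
cv2.imwrite("pics/w6b.png",cv2.resize(cv2.imread("pics/w6.png")[0:180,60:360],None,fx=2.6,fy=2.6))
E
```

```text
18.85 [ 0.5518 -0.0049  0.1839] [[0.059, 0.021, 0.998], [-0.998, 0.006, 0.059], [-0.005, -1.0, 0.021]] [-0.23  0.25 -0.34] -0.0007230257925366463
wrist 0.97 [0.6911 0.0876 0.0022]
wrist rect (array([644. ,  88.4]), array([80.1, 93.7]), 3.4) 2498 station frame [-0.0044  0.0017] px [162.  74.]
scene 0.95 [0.6426 0.0889 0.0012]
scene rect (array([677.5,  89.9]), array([32.8, 92.8]), 2.5) 208 station frame [0.0291 0.0012] px [292. 227.]
top 0.91 [ 0.6512  0.0884 -0.0035]
top 0.66 [0.6925 0.0918 0.001 ]
top rect (array([643.1,  88.2]), array([76.6, 82.4]), 3.8) 194 station frame [-0.0053  0.0015] px [249. 155.]
19.45 [ 0.5518 -0.0049  0.1824] 3.4 [ 0.8  0.5 -0.3] -0.004149117345598724 [-0.11 -0.07  1.93  0.01  1.26  1.4 ]
tray 0.58 [0.3607 0.2196 0.002 ] [ 59. 322.]
tray 0.58 [ 0.4719 -0.0883 -0.0034] [322. 250.]
tray 0.5 [ 7.012e-01 -1.523e-01  3.000e-04] [420.  32.]
tray_front 0.91 [0.6919 0.0902 0.0023] [161.  26.]
tray_front 0.83 [0.4183 0.2162 0.0036] [ 56. 280.]
tray_front 0.79 [ 0.4719 -0.1359  0.0008] [365. 254.]
station 0.73 [0.6458 0.0824 0.0021] [170.  78.]
bridge 0.93 [ 0.6487  0.0893 -0.0045] [165.  76.]
key_top 0.66 [ 0.6201 -0.0054  0.0304] [259. 111.]
stop 0.91 [0.6923 0.0868 0.0009] [166.  26.]
key z 0.3270647510250011
```

View pics/w6b.png

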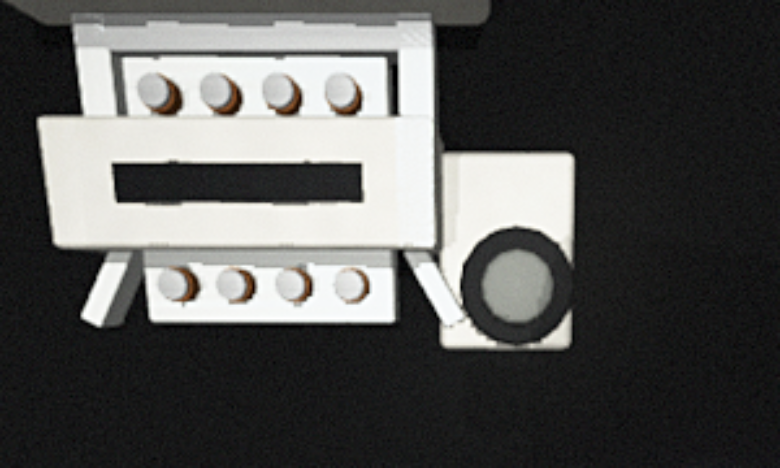

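Run:
```python
from h import *
d=np.load("w.npz");C=d["C"];px=d["px"].astype(int).min(-1)
ok=(C[...,2]<.1)&(C[...,0]>.5)
r=np.hypot(C[...,0]-.6219,C[...,1]+.0047);m=ok&(r<.010);print("key z",m.sum(),np.median(C[m][:,2]))
S=np.array([.6485,.087]);a=.0585;A=np.array([[np.cos(a),np.sin(a)],[-np.sin(a),np.cos(a)]])
s=(C[...,:2]-S)@A.T
for y in (-.035,-.011,.011,.035):
    b=ok&(abs(s[...,1]-y)<.004)
    t=b&(C[...,2]>.010)&(C[...,2]<.0175)&(px>60)
    br=b&(C[...,2]>.042)&(C[...,2]<.05)&(s[...,0]<.03)
    st=b&(C[...,2]>.0165)&(C[...,2]<.0225)&(s[...,0]>.036)
    print(y,"tray",s[t][:,0].min().round(4),s[t][:,0].max().round(4),"bridge",s[br][:,0].min().round(4),s[br][:,0].max().round(4),"stop",s[st][:,0].min().round(4) if st.any() else None)
```

```text
key z 400 0.03281021226762448
-0.035 tray -0.0448 0.0573 bridge -0.0196 0.0197 stop 0.0368
-0.011 tray -0.0449 0.0574 bridge -0.0197 0.0198 stop 0.0368
0.011 tray -0.0449 0.0572 bridge -0.0197 0.0196 stop 0.0368
0.035 tray -0.0449 0.0574 bridge -0.0197 0.0196 stop 0.0438
```

```bash
python3 -c "
from h import *
print(finish_job())"
```

```text
the job is handed in; nothing more can be done
None
```

The small white tray is home against the end stop, the start key has been pressed fully down and has come back up, and the job is handed in. I got no verdict back.

**What I did:**
- I nudged the tray sideways onto the rails' centre line.
- I then pushed it flat along the bench with both fingers, under the bridge, until it met the stop at about 11 N.
- After that I pressed the key straight down. It stopped at a height of 26 mm with about 10 N, was released, and the arm moved clear.

**Last checks:**
- **Tray:** its rear face is 25.2 mm in front of the bridge, where 25 mm is nominal, and the reading is the same across its width to within 0.1 mm.
- **Stop:** the networks placed the tray's front edge and the stop within about 4 mm of each other. My depth edge could not tell the tray front from the stop, so the rear-edge reading and the force at the stop carry that check.
- **Key:** it is up again, its top reading about 33 mm.
- **Other items:** I never touched the bottle, beaker or jar, though I did not re-measure where they stand at the end.
- **Time:** the job took about 20 s of the 59 s allowed.

**What disagreed:**
- My first sideways nudge fell about 11 mm short because the fingertips are narrower than the stated dimensions, so I nudged a second time.
- One first reading of the key's height was wrong because it included pixels with no depth. The repeat with those removed gave the 33 mm above.

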